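# Unlatch a transport case and stow the bottle that stands on it

### The job

Stow the white bottle that stands on the lid of the transport case: swing the latch lever about a quarter turn out, well clear of the lid's tab, while the lid is still shut, open the lid all the way so that it rests back, and stand the bottle upright in the one compartment that is still empty. Leave the lid open and the latch swung out, never tip the bottle over, and leave everything else where it is, inside the case and around it.

Things in the scene. Friction and masses are not known exactly. Their poses are not given: they have to be found in the camera images.
- case: Transport case, fixed to the bench: grey box 104 deep (x) x 194 wide (y) x 62 mm high, white lid on it (closed top at 101 mm). Origin: centre of the underside; +x to the hinge (back), +y to the latch's side, z up. Walls, floor 5 mm; three compartments side by side along y, each 94 x 58.7 mm, 57 mm deep, centres at y = -62.7, 0, +62.7 mm, parted by full-height 4 mm walls.
- lid (a joint): Lid hinge at the back of the case: 0 shut, 1.9 rad fully open, leaning on its stop. White shell lid 104 x 194 x 38 mm, 0.25 kg; past about 1.2 rad it falls open by itself, below that it falls shut. A steel tab (22 wide, 8 thick, 40 mm long) on its front is held down by the latch lever.
- lid_bar (a point): Middle of the lid's grip bar: round steel bar 10 mm thick, straight for 72 mm along the case's y, 42 mm ahead of the lid's front face, with both ends bent back to the lid; centre 83 mm over the bench when shut. Moves with the lid.
- lid_hinge (a point): Point in the middle of the lid's hinge line (along the case's y), 63 mm over the bench, at the back edge of the case.
- latch (a joint): Latch lever on an upright pin: 0 lies across the lid's tab and locks it, 1.7 rad stop. Seen from above it swings clockwise, its free end outwards away from the case's front; from 0.6 rad it is clear of the tab. Slight friction (0.04 N m), stays where left.
- latch_post (a point): The upright round grip post at the lever's free end, 12 mm thick; this point is on its axis, 117 mm over the bench, the post's top is at 128 mm. 57 mm from the pivot. When locked it stands 32 mm ahead of the case's front.
- latch_pivot (a point): Point on the latch's upright turning axis, at the height of point latch_post.
- bottle: The bottle to stow: white round plastic bottle with green-edged paper label and white screw cap, 44 mm diameter to 67 mm height, cap 36 mm, 84 mm high in all, about 0.08 kg. Origin: centre of its underside, z up. It starts standing on the closed lid.
- pad: Thin black rubber pad (84 x 52 x 2 mm, fixed) on the floor of the one empty compartment; origin: centre of its underside, 5 mm over the bench, z up, axes as the case's.
- oil_bottle: Small amber bottle, black cap, 24 mm diameter, 58 mm high, standing in a compartment of the case. Origin: centre of the underside.
- coverslip_box: Small box 32 x 32 x 22 mm, blue lid on white, in another compartment of the case. Origin: centre of the underside.
- beaker: Bystander: glass beaker, 54 mm diameter, 70 mm high, on the bench beside the case. Origin: centre of the underside.
- tube: Bystander: clear tube with red screw cap, 34 mm diameter, 114 mm high, standing on the bench in front of the centrifuge. Origin: centre of the underside. The centrifuge (0.26 m high, lid open above) fills x > 0.47 m between y = -0.15 and +0.29 m; the bench before it, from its edge at x = 0.34 m, is free but for the things listed.
- timer: Bystander: flat white bench timer, 66 x 66 x 17 mm, on the bench in front of the centrifuge. Origin: centre of the underside. Farther left stand fixed bottles and dishes (y > 0.38 m, up to 0.2 m high) and a tall covered instrument (x > 0.55, y > 0.3 m).

How it is judged:
On the way, in this order (a step that is already met when the one before it is completed fails the run):
1. the latch lever is swung clear of the tab with the lid still shut (value of joint latch above 0.75 rad and value of joint lid below 0.08 rad), for 0.2 s.
2. the lid is open all the way (value of joint lid above 1.7 rad), for 0.2 s.
At the end, for the whole second after the job is handed in: The bottle stands upright (within 0.12 rad) and at rest on the pad of the empty compartment (bottle axis within 35 mm of the pad's centre, underside within 8 mm of the pad's), the lid is open beyond 1.7 rad and the latch is beyond 0.75 rad (horizontal distance between bottle and pad below 0.035 m and z of bottle in the frame of pad below 0.008 m and angle between bottle's own z axis and vertical below 0.12 rad and linear speed of bottle below 0.02 m/s and value of joint lid above 1.7 rad and value of joint latch above 0.75 rad); the robot touches nothing.
It fails at once if the bottle is tipped over (more than 0.6 rad) (angle between bottle's own z axis and vertical above 0.6 rad).
It fails at once if another thing, in the case or near it, is shifted by more than 30 mm (distance of any of beaker, tube, timer, oil_bottle, coverslip_box from where it was at the start of the episode above 0.03 m).
It also fails if it takes over 72 s, if anything falls off the work surface, if the arm or the gripper's body presses on something with over 40 N, if the wrist force passes 120 N, or if a joint passes its speed limit or range.

### The arm

A 7-joint arm with a two-finger parallel gripper is mounted at the origin on a cart in front of the work surface, level with it; the furniture and walls round the work are solid. World frame = base frame: x ahead of the robot, y to its left, z up, the work surface at z = 0. Lengths are in m, angles in rad, forces in N, time in s.
With the tool pointing down it reaches from about 0.4 to 0.875 m from the base axis. Payload 19.3 kg.
Tool frame: the origin (TCP) lies midway between the tips of the shut fingers; the grasp point (between the pads) lies 19 mm behind it; z points along the fingers, y is the direction in which the jaws open and shut (so a half turn about z gives the same grasp; the last joint's range is limited). The gripper opens to 85 mm and grips with 20 to 120 N. Pads are 22 mm wide; open, the fingers measure 114 mm over their backs; the gripper's body (76 mm by 85 mm) begins 54 mm behind the grasp point. The pads swing forward as they close: fully open they stand 13 mm farther back than shut.
Start: joints at [-1.336, 0.521, -0.036, 1.599, 0.021, 1.021, -0.113], TCP at [0.188, 0.596, 0.231] pointing down, gripper open.
Joint ranges: [-2.91, 2.91], [-0.3, 2.13], [-1.5, 1.42], [0.17, 2.43], [-1.26, 4.41], [0.16, 1.93], [-2.52, 2.52]. Speed limits (rad/s): [1.89, 1.89, 2.39, 2.39, 3.01, 3.01, 3.01].

### API

Orientations are given as [roll, pitch, yaw] about the fixed x, y, z axes, in that order (R = Rz(yaw) Ry(pitch) Rx(roll)).
In Python, from workcell import bot gives the robot as it stands.
- The arm moves only by the tool servo_tool, never from a script. Its argument "plan" is a list of rows, each a list of 5 numbers: the shift along the world's x, y, z in mm, then the turn about the world's z in rad, then the gripper's target within -1 to 1 (shut at 1, half-way at 0, fully open at -1). In form: [[tx, ty, tz, yaw, jaw], ...]. A call has exactly 10 rows; each row is the pose to reach, as a shift and turn from the pose commanded when the call began; what a row does not reach only later rows make up. A row lasts 1/12 s, in which the tool goes at most 41.7 mm and 7.16 degrees, less where a joint would pass 70% of its speed; a pose out of reach is approached as far as the arm can. A call with a gripper value outside its range is refused whole. The fingers move at their own pace and stop on an object; "squeeze" is the grip in N (left out, the last holds). Time passes only in rows, so rows that repeat a pose let the fingers close, or fill a call up. It gives the time, the measured TCP pose, the force and the opening at its end, in the units of the state.
- bot.observe(): the state, without advancing time (a new reading comes with each control period).
- bot.grab_frame(name): name is "scene" or "top"; returns the picture (480x640x3 uint8, blue, green, red); there is no depth.
- bot.calibration(name): a dict with "fx", "fy", "cx", "cy" (pixels), "k1" (the pictures are not rectified: a ray, as slopes to the right and down, at radius r is drawn at 1 + k1 r^2 times it, then the intrinsics apply), "T" (4x4, takes a point from camera to world coordinates). Camera axes: x right, y down, z forward; pixel columns grow to the right and rows downward; lengths in m; the calibration is good to about 2 mm. A picture is of the moment at which its call begins. calibration takes no time and is no camera call.
- bot.job_done(): hands the job in, once; it reports no verdict.
The state is a dict: "clock": time; "qpos": joint angles; "qd": joint speeds; "joint_efforts": joint torques, N m; "position": TCP position; "tool_rot": TCP orientation; "force": force on the tool from outside, world axes, zero at the start; "moment": the same for the moment, N m; "grip_width": finger opening in m.
Only numpy, scipy, OpenCV 4.12 (cv2) and the standard library are available. Lean on these libraries where they do the work, as an engineer would, in place of code of your own. Each camera call takes 0.05 s, during which the arm holds its last target.

## Working session

There is one attempt and no reset: what is moved stays moved. The work goes in short steps, Python scripts to look and compute and a tool call to move; the robot and the scene stay as the last step left them, time stands still between calls to the robot, and variables do not carry over. Pictures are saved under pics/ and viewed, and the job is handed in when it is done.

Besides the shell and the picture viewer there is one more tool, called after "Request:" as a command line: name --pt "numbers of a row" for each row, then --argument value for the rest. servo_tool: Moves the arm, as the interface text tells. Its arguments: {"type":"object","properties":{"plan":{"type":"array","items":{"type":"array","items":{"type":"number"}}},"squeeze":{"type":"number"}},"required":["plan"]}

```bash
mkdir -p pics; ls; python3 - <<'E'
from workcell import bot
import cv2
s=bot.observe();print({k:s[k] for k in('clock','position','tool_rot','grip_width','force')})
for n in('scene','top'):
    cv2.imwrite(f'pics/{n}0.png',bot.grab_frame(n)); print(n,bot.calibration(n))
E
```

```text
pics
{'clock': 0.0, 'position': array([0.18748747, 0.59585453, 0.23072586]), 'tool_rot': array([-3.14043242e+00,  6.63559243e-05,  2.83684453e+00]), 'grip_width': 0.08536565872151336, 'force': array([-0.2957632 ,  0.16226723,  0.93531646])}
scene {'fx': 523.3646081796281, 'fy': 523.3646081796281, 'cx': 318.0405072469788, 'cy': 238.5439278803974, 'k1': 0.019913623681964678, 'T': array([[ 0.78181892, -0.31928647,  0.53555142, -0.20962724],
       [-0.62336815, -0.41829965,  0.66063421, -0.95479019],
       [ 0.01308941, -0.85034202, -0.52606759,  0.78181262],
       [ 0.        ,  0.        ,  0.        ,  1.        ]])}
top {'fx': 477.80438061598426, 'fy': 477.80438061598426, 'cx': 319.1316083012204, 'cy': 236.99387333768277, 'k1': -0.11455246541678113, 'T': array([[-0.01984109, -0.99728482,  0.07091772,  0.40487912],
       [-0.99979366,  0.02009991,  0.0029378 , -0.09949713],
       [-0.00435527, -0.07084479, -0.99747784,  1.2113254 ],
       [ 0.        ,  0.        ,  0.        ,  1.        ]])}
```

View pics/scene0.png

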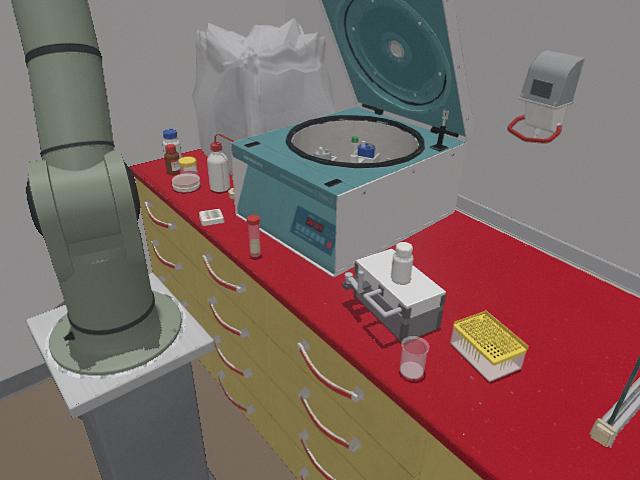

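View pics/top0.png

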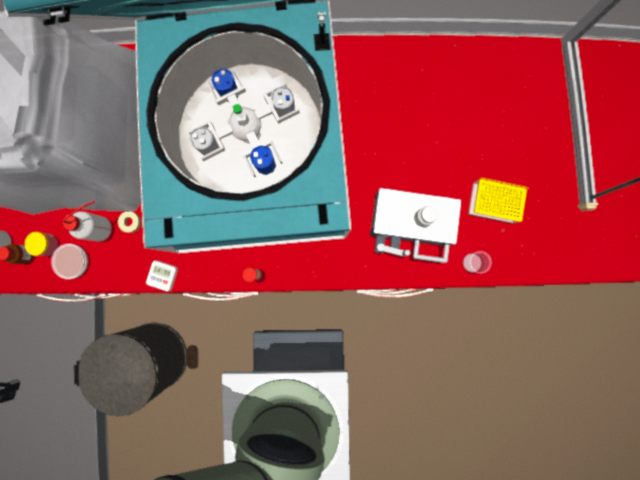

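```bash
cat > h.py <<'E'
import numpy as np,cv2
from workcell import bot
def ray(n,u,v):
    c=bot.calibration(n);K=np.array([[c['fx'],0,c['cx']],[0,c['fy'],c['cy']],[0,0,1]])
    p=cv2.undistortPoints(np.array([[[u,v]]],float),K,np.array([c['k1'],0,0,0,0.]))[0,0]
    T=c['T'];d=T[:3,:3]@np.array([p[0],p[1],1]);return T[:3,3],d
def at(n,u,v,z):
    o,d=ray(n,u,v);return o+d*(z-o[2])/d[2]
def proj(n,P):
    c=bot.calibration(n);K=np.array([[c['fx'],0,c['cx']],[0,c['fy'],c['cy']],[0,0,1]])
    Ti=np.linalg.inv(c['T']);P=np.atleast_2d(np.array(P,float))
    return cv2.projectPoints(P,cv2.Rodrigues(Ti[:3,:3])[0],Ti[:3,3],K,np.array([c['k1'],0,0,0,0.]))[0][:,0]
def tri(a,b):
    A=np.zeros((3,3));y=np.zeros(3)
    for n,u,v in(a,b):
        o,d=ray(n,u,v);d/=np.linalg.norm(d);M=np.eye(3)-np.outer(d,d);A+=M;y+=M@o
    return np.linalg.solve(A,y)
def crop(img,x0,y0,x1,y1,s,f):
    cv2.imwrite(f,cv2.resize(img[y0:y1,x0:x1],None,fx=s,fy=s,interpolation=cv2.INTER_CUBIC))
E
python3 - <<'E'
from h import *
crop(cv2.imread('pics/top0.png'),360,175,500,280,5.7,'pics/top0c.png')
crop(cv2.imread('pics/scene0.png'),330,230,460,390,3.7,'pics/scene0c.png')
E
```

```text
(no output)
```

View pics/top0c.png

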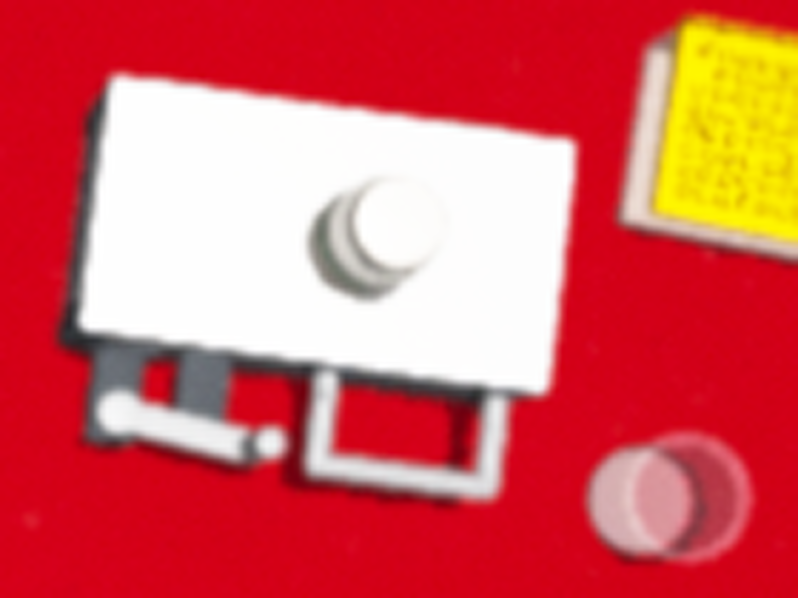

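View pics/scene0c.png

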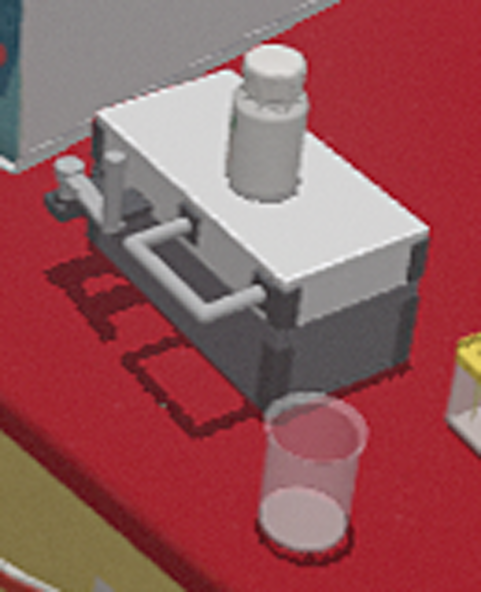

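```bash
python3 - <<'E'
from h import *
f=lambda x,y:(360+x/5.7-.4,175+y/5.7-.4)
C=[at('top',*f(*p),.101) for p in((115,75),(577,140),(550,395),(78,332))]
for c in C:print('corner',c.round(4))
m=sum(C)/4;print('centre',m)
C=np.array(C)
d=(C[0]+C[3]-C[1]-C[2]);print('yaw(y axis)',np.arctan2(-d[0],d[1]),np.linalg.norm(d)/2)
d=(C[0]+C[1]-C[3]-C[2]);print('yaw x',np.arctan2(d[1],d[0]),np.linalg.norm(d)/2)
for n,p,z in(('pivot',(117,412),.128),('post',(270,442),.128),('barL',(315,465),.083),('barR',(490,485),.083),('cap',(398,222),.185),('beakertop',(692,497),.07),('beakerbot',(643,500),.0)):
    print(n,at('top',*f(*p),z).round(4))
g=lambda x,y:(330+x/3.7-.4,230+y/3.7-.4)
for n,p,z in(('cap',(275,60),.185),('post',(114,157),.128),('corner',(99,115),.101),('cornerFR',(288,282),.101),('cornerBR',(428,230),.101),('tubetop',None,.114)):
    if p: print('scene',n,at('scene',*g(*p),z).round(4))
print('tube',at('top',252,275,.114),at('scene',254,219,.114)); print('timer',at('top',161,275,.017))
E
```

```text
corner [ 0.5971 -0.2412  0.101 ]
corner [ 0.5668 -0.4332  0.101 ]
corner [ 0.4611 -0.4173  0.101 ]
corner [ 0.491  -0.2228  0.101 ]
centre [ 0.52898013 -0.32860554  0.101     ]
yaw(y axis) -0.15437197129103752 0.19559120902448815
yaw x -0.16084850839097253 0.1072678134906533
pivot [ 0.4566 -0.2345  0.128 ]
post [ 0.4433 -0.2954  0.128 ]
barL [ 0.435  -0.3221  0.083 ]
barR [ 0.425  -0.3955  0.083 ]
cap [ 0.5241 -0.3371  0.185 ]
beakertop [ 0.4181 -0.4859  0.07  ]
beakerbot [ 0.4181 -0.487   0.    ]
scene cap [ 0.5249 -0.3392  0.185 ]
scene post [ 0.4431 -0.2965  0.128 ]
scene corner [ 0.4933 -0.23    0.101 ]
scene cornerFR [ 0.4657 -0.4165  0.101 ]
scene cornerBR [ 0.5647 -0.4331  0.101 ]
tube [0.3984731  0.05969281 0.114     ] [0.39881526 0.05852933 0.114     ]
timer [0.40148191 0.30589781 0.017     ]
```

Request:
servo_tool --pt "14 -30 10 -0.1 0.3" --pt "28 -60 20 -0.2 0.3" --pt "42 -90 30 -0.3 0.3" --pt "56 -120 40 -0.4 0.3" --pt "70 -150 50 -0.5 0.3" --pt "84 -180 60 -0.6 0.3" --pt "98 -210 70 -0.7 0.3" --pt "112 -240 80 -0.8 0.3" --pt "126 -270 80 -0.9 0.3" --pt "142 -300 80 -1.0 0.3"

```text
clock: 0.93
position: [0.3298, 0.2948, 0.3117]
tool_rot: [3.141, -0.001, 1.832]
force: [1.0, -0.4, 0.7]
grip_width: 0.03
```

Request:
servo_tool --pt "9 -35 0 -0.1 0.3" --pt "18 -70 0 -0.2 0.3" --pt "27 -105 0 -0.3 0.3" --pt "36 -140 0 -0.4 0.3" --pt "45 -175 0 -0.42 0.3" --pt "54 -210 0 -0.42 0.3" --pt "63 -245 0 -0.42 0.3" --pt "72 -280 0 -0.42 0.3" --pt "75 -315 0 -0.42 0.3" --pt "80 -340 0 -0.42 0.3"

```text
clock: 1.77
position: [0.4091, -0.0467, 0.3114]
tool_rot: [3.142, -0.0, 1.415]
force: [0.4, 0.6, 0.1]
grip_width: 0.0302
```

Request:
servo_tool --pt "4 -35 0 0 0.3" --pt "8 -70 0 0 0.3" --pt "12 -105 0 0 0.3" --pt "18 -140 0 0 0.3" --pt "24 -175 -20 0 0.3" --pt "30 -205 -50 0 0.3" --pt "34 -235 -80 0 0.3" --pt "34 -249 -110 0 0.3" --pt "34 -249 -140 0 0.3" --pt "34 -249 -151 0 0.3"

```text
clock: 2.6
position: [0.4416, -0.2929, 0.1566]
tool_rot: [-3.137, -0.001, 1.415]
force: [0.2, 0.1, -0.7]
grip_width: 0.0297
```

```bash
python3 - <<'E'
from h import *
a=bot.grab_frame('scene');b=bot.grab_frame('top')
crop(a,290,170,460,330,3.4,'pics/s1.png');crop(b,330,150,500,290,4,'pics/t1.png')
print(bot.observe()['position'])
E
```

```text
[ 0.44272442 -0.29219616  0.15903562]
```

View pics/s1.png

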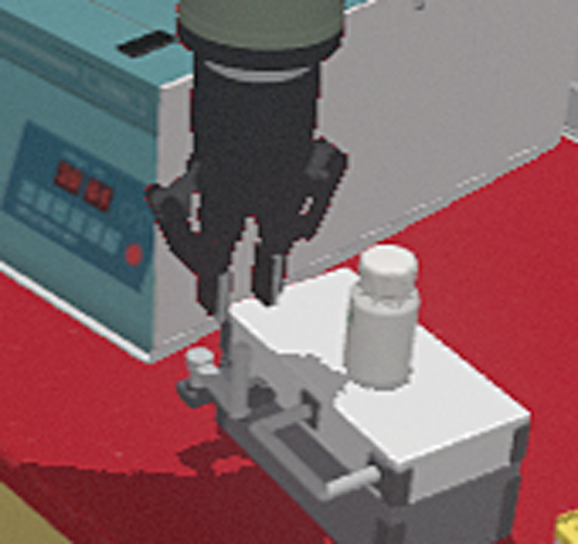

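View pics/t1.png

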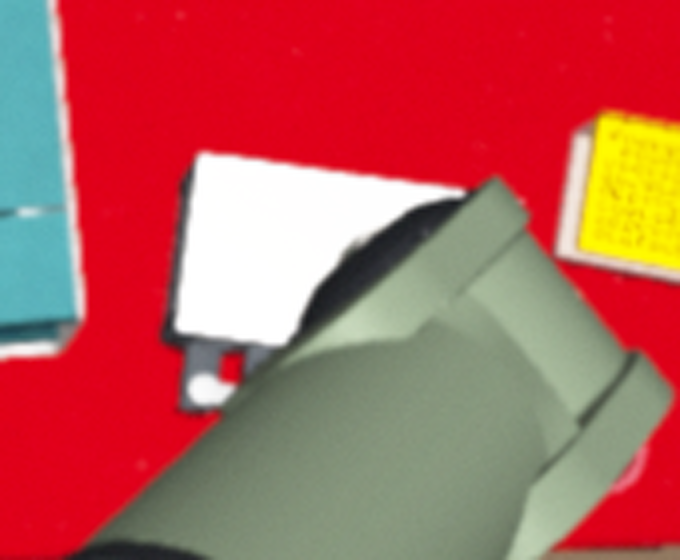

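Request:
servo_tool --pt "0 -2 -10 0 0.3" --pt "0 -2 -20 0 0.3" --pt "0 -2 -30 0 0.3" --pt "0 -2 -40 0 0.3" --pt "0 -2 -46 0 0.3" --pt "0 -2 -52 0 0.3" --pt "0 -2 -52 0 0.3" --pt "0 -2 -52 0 1" --pt "0 -2 -52 0 1" --pt "0 -2 -52 0 1" --squeeze 25

```text
clock: 3.53
position: [0.4437, -0.2949, 0.1086]
tool_rot: [3.141, 0.0, 1.417]
force: [0.1, -1.5, -1.1]
grip_width: 0.0114
```

```bash
python3 - <<'E'
from h import *
s=bot.observe();print(s['position'],s['force'],s['grip_width'],s['qpos'].round(2))
crop(bot.grab_frame('scene'),290,170,460,330,3.4,'pics/s2.png')
E
```

```text
[ 0.44366894 -0.29494951  0.10860337] [ 0.10728161 -1.47735801 -1.09468599] 0.011361326482503738 [ 0.07  0.63  0.57  1.97 -0.52  0.69  0.81]
```

View pics/s2.png

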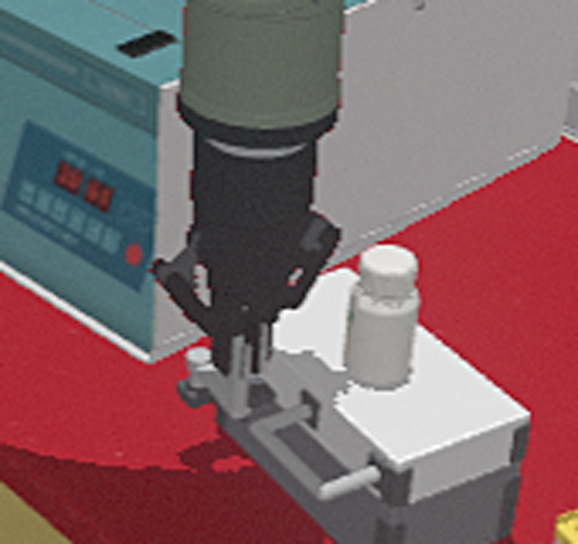

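Request:
servo_tool --pt "-6 1 0 -0.1 1" --pt "-11 3 0 -0.2 1" --pt "-16 5 0 -0.3 1" --pt "-21 8 0 -0.4 1" --pt "-26 11 0 -0.5 1" --pt "-30 15 0 -0.6 1" --pt "-34 19 0 -0.7 1" --pt "-38 23.5 0 -0.8 1" --pt "-41 28 0 -0.9 1" --pt "-43 33 0 -1.0 1"

```text
clock: 4.42
position: [0.4038, -0.26, 0.1086]
tool_rot: [3.141, -0.005, 0.415]
force: [21.2, 9.1, -10.7]
grip_width: 0.0108
```

Request:
servo_tool --pt "4 1.5 0 0 1" --pt "2 7 0 -0.1 1" --pt "0.5 12.5 0 -0.2 1" --pt "-0.5 18 0 -0.3 1" --pt "-1 24 0 -0.4 1" --pt "-1 27 0 -0.45 1" --pt "-1 27 0 -0.45 1" --pt "-1 27 0 -0.45 0.6" --pt "-1 27 0 -0.45 0.3" --pt "-1 27 0 -0.45 0.3"

```text
clock: 5.25
position: [0.3995, -0.2349, 0.1084]
tool_rot: [-3.141, -0.0, -0.033]
force: [0.1, -0.5, 0.3]
grip_width: 0.0298
```

```bash
python3 - <<'E'
from h import *
s=bot.observe();print(s['position'],s['force'],s['grip_width'],s['qpos'].round(2))
crop(bot.grab_frame('scene'),290,170,460,330,3.4,'pics/s3.png')
E
```

```text
[ 0.39951686 -0.23489891  0.10840911] [ 0.06199685 -0.45203109  0.31326765] 0.02976008181864121 [-0.27  0.71  0.97  2.15 -0.9   0.76 -0.3 ]
```

View pics/s3.png

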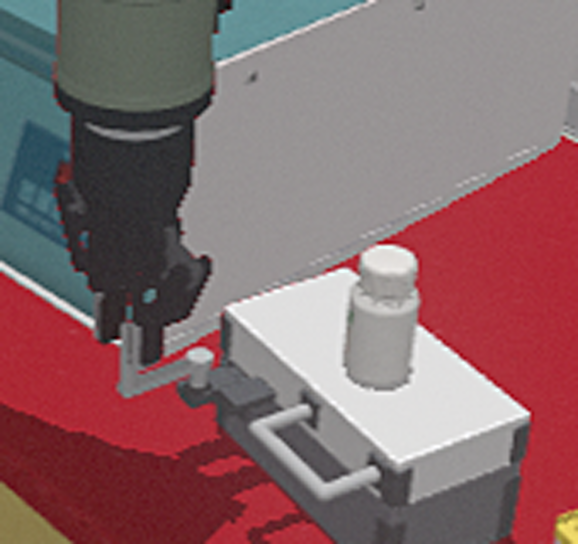

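Request:
servo_tool --pt "0 0 30 0 0.3" --pt "0 0 65 0.1 0.3" --pt "0 0 100 0.22 0.3" --pt "0 0 140 0.34 -0.41" --pt "20 -17 142 0.46 -0.41" --pt "45 -37 142 0.58 -0.41" --pt "70 -57 142 0.7 -0.41" --pt "95 -77 142 0.82 -0.41" --pt "115 -95 142 0.94 -0.41" --pt "125 -103 142 1.06 -0.41"

```text
clock: 6.13
position: [0.5259, -0.3399, 0.2499]
tool_rot: [3.141, 0.001, 1.032]
force: [0.2, 0.2, -0.3]
grip_width: 0.0601
```

Request:
servo_tool --pt "0 0 0 0.1 -0.41" --pt "0 0 0 0.2 -0.41" --pt "0 0 0 0.3 -0.41" --pt "0 0 0 0.387 -0.41" --pt "0 0 0 0.387 -0.41" --pt "0 0 -10 0.387 -0.41" --pt "0 0 -20 0.387 -0.41" --pt "0 0 -30 0.387 -0.41" --pt "0 0 -40 0.387 -0.41" --pt "0 0 -40 0.387 -0.41"

```text
clock: 6.97
position: [0.5238, -0.3371, 0.2076]
tool_rot: [-3.138, -0.001, 1.413]
force: [-0.3, 0.8, -0.4]
grip_width: 0.06
```

```bash
python3 - <<'E'
from h import *
s=bot.observe();print(s['position'],s['tool_rot'],s['force'],s['grip_width'],s['qpos'].round(2))
crop(bot.grab_frame('scene'),290,130,460,330,3,'pics/s4.png')
E
```

```text
[ 0.52381133 -0.33706562  0.20757711] [-3.13832510e+00 -8.45746689e-04  1.41300227e+00] [-0.3197614   0.75473434 -0.39871365] 0.06003314048603357 [ 0.04  0.64  0.68  1.65 -0.46  1.02  0.72]
```

View pics/s4.png

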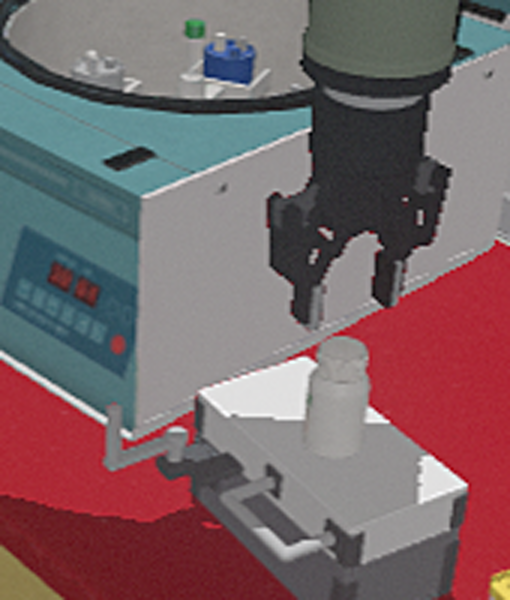

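Request:
servo_tool --pt "0 0 -15 0 -0.41" --pt "0 0 -30 0 -0.41" --pt "0 0 -45 0 -0.41" --pt "0 0 -58 0 -0.41" --pt "0 0 -68 0 -0.41" --pt "0 0 -74 0 -0.41" --pt "0 0 -74 0 -0.2" --pt "0 0 -74 0 0.1" --pt "0 0 -74 0 0.4" --pt "0 0 -74 0 0.4" --squeeze 25

```text
clock: 7.85
position: [0.5248, -0.338, 0.1369]
tool_rot: [3.141, 0.0, 1.414]
force: [-0.1, 0.6, -0.6]
grip_width: 0.0433
```

Request:
servo_tool --pt "0 0 20 0 0.4" --pt "0 0 45 0 0.4" --pt "0 0 75 0 0.4" --pt "-10 8 95 0 0.4" --pt "-30 25 100 0 0.4" --pt "-50 45 100 0 0.4" --pt "-70 65 100 0 0.4" --pt "-88 88 100 0 0.4" --pt "-100 115 100 0 0.4" --pt "-112 142 100 0 0.4"

```text
clock: 8.68
position: [0.4116, -0.195, 0.2366]
tool_rot: [3.141, -0.001, 1.413]
force: [1.2, 0.7, 0.0]
grip_width: 0.0436
```

Request:
servo_tool --pt "-7 25 0 0 0.4" --pt "-13 46 0 0 0.4" --pt "-13 46 -20 0 0.4" --pt "-13 46 -50 0 0.4" --pt "-13 46 -80 0 0.4" --pt "-13 46 -110 0 0.4" --pt "-13 46 -140 0 0.4" --pt "-13 46 -165 0 0.4" --pt "-13 46 -180 0 0.4" --pt "-13 46 -190 0 0.4"

```text
clock: 9.52
position: [0.3992, -0.1499, 0.045]
tool_rot: [-3.14, -0.0, 1.413]
force: [0.1, -0.9, -1.0]
grip_width: 0.0432
```

Request:
servo_tool --pt "0 0 -3 0 0.4" --pt "0 0 -5 0 0.4" --pt "0 0 -7 0 0.4" --pt "0 0 -8 0 0.4" --pt "0 0 -9 0 0.4" --pt "0 0 -10 0 0.4" --pt "0 0 -10.5 0 0.4" --pt "0 0 -10.5 0 0.4" --pt "0 0 -10.5 0 0.4" --pt "0 0 -10.5 0 0.4"

```text
clock: 10.35
position: [0.3996, -0.1498, 0.0359]
tool_rot: [3.142, 0.0, 1.414]
force: [0.1, -0.4, -0.4]
grip_width: 0.0429
```

```bash
python3 - <<'E'
from h import *
s=bot.observe();print(s['position'],s['tool_rot'],s['force'],s['grip_width'],s['qpos'].round(2))
crop(bot.grab_frame('scene'),230,130,460,330,3,'pics/s5.png')
E
```

```text
[ 0.39962171 -0.14983204  0.03586629] [3.14150332e+00 3.19123950e-05 1.41379847e+00] [ 0.13752002 -0.37290535 -0.40317296] 0.04294808294736668 [-0.08  0.63  0.4   2.26 -0.69  0.37  0.74]
```

View pics/s5.png

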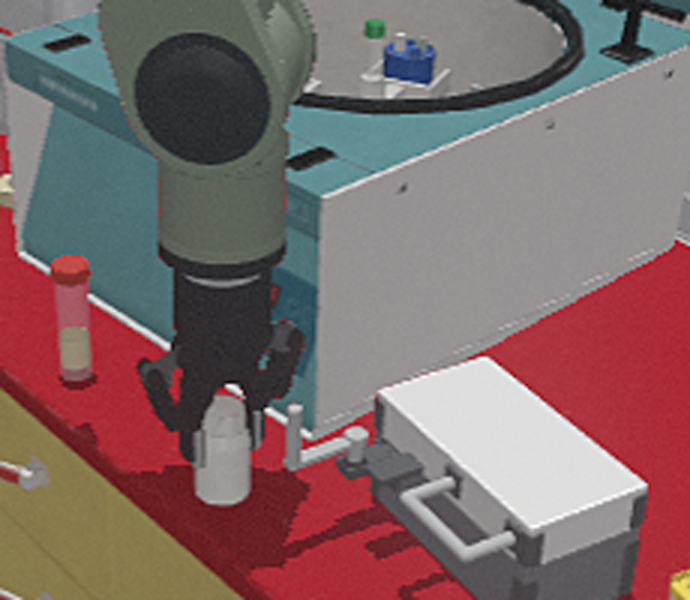

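Request:
servo_tool --pt "0 0 -1 0 0.4" --pt "0 0 -1 0 0.4" --pt "0 0 -1.5 0 0.4" --pt "0 0 -1.5 0 0.4" --pt "0 0 -1.5 0 0.1" --pt "0 0 -1.5 0 -0.2" --pt "0 0 -1.5 0 -0.41" --pt "0 0 -1.5 0 -0.41" --pt "0 0 -1.5 0 -0.41" --pt "0 0 5 0 -0.41"

```text
clock: 11.23
position: [0.3991, -0.1498, 0.0403]
tool_rot: [-3.14, -0.0, 1.414]
force: [-0.3, 0.3, 0.3]
grip_width: 0.0609
```

Request:
servo_tool --pt "0 0 15 0 -0.41" --pt "0 0 35 0 -0.41" --pt "0 0 65 0 -0.41" --pt "0 0 95 0 -0.41" --pt "0 0 125 0 -0.3" --pt "0 0 150 0 0.3" --pt "5 -20 155 0 0.3" --pt "10 -50 155 0 0.3" --pt "15 -85 155 0 0.3" --pt "20 -120 155 0 0.3"

```text
clock: 12.07
position: [0.4198, -0.2706, 0.1964]
tool_rot: [3.141, -0.001, 1.416]
force: [1.2, 0.7, 1.4]
grip_width: 0.0299
```

```bash
python3 - <<'E'
from h import *
s=bot.observe();print(s['position'],s['tool_rot'],s['force'],s['grip_width'],s['qpos'].round(2))
crop(bot.grab_frame('scene'),230,130,460,330,3,'pics/s6.png')
E
```

```text
[ 0.41981623 -0.27064342  0.19643819] [ 3.14107081e+00 -5.15164077e-04  1.41553404e+00] [1.18463624 0.74423847 1.3830814 ] 0.029908509001084185 [-0.09  0.47  0.74  1.99 -0.42  0.84  0.72]
```

View pics/s6.png

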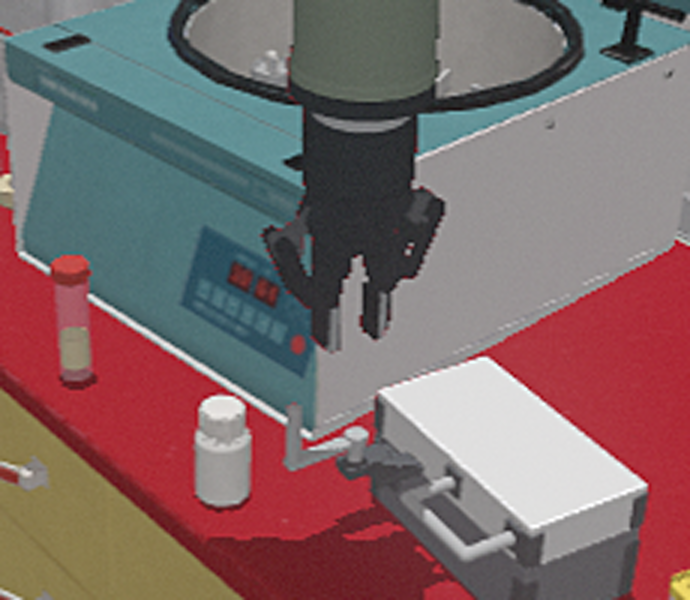

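Request:
servo_tool --pt "3 -25 0 0 0.3" --pt "6 -50 0 0 0.3" --pt "9 -75 0 0 0.3" --pt "10 -88 -20 0 0.3" --pt "10 -88 -40 0 0.3" --pt "10 -88 -60 0 0.3" --pt "10 -88 -78 0 0.3" --pt "10 -88 -84 0 0.3" --pt "10 -88 -84 0 0.3" --pt "10 -88 -84 0 0.3"

```text
clock: 12.95
position: [0.4296, -0.358, 0.1126]
tool_rot: [3.142, 0.0, 1.414]
force: [-0.5, -0.6, -0.0]
grip_width: 0.0297
```

```bash
python3 - <<'E'
from h import *
s=bot.observe();print(s['position'],s['tool_rot'],s['force'],s['grip_width'],s['qpos'].round(2))
crop(bot.grab_frame('scene'),290,190,460,330,4,'pics/s7.png')
E
```

```text
[ 0.42960053 -0.35804835  0.1125722 ] [3.14152302e+00 3.39653873e-04 1.41350771e+00] [-0.50248116 -0.60790497 -0.01609536] 0.02965505441307165 [ 0.17  0.67  0.61  1.9  -0.55  0.75  0.94]
```

View pics/s7.png

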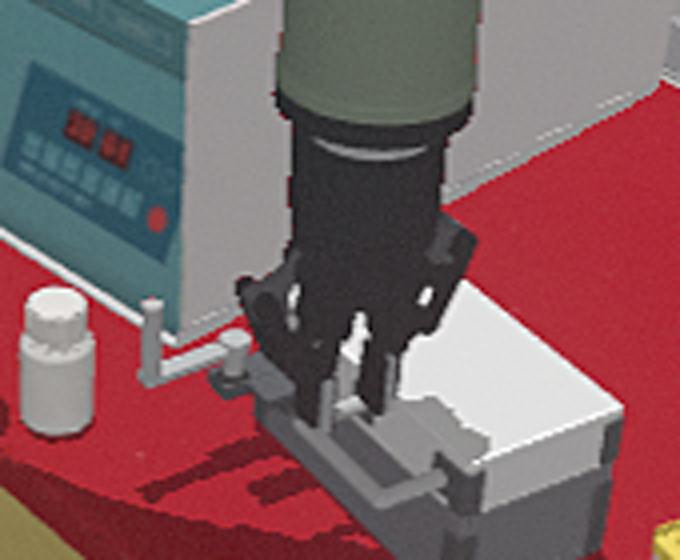

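Request:
servo_tool --pt "0 0 -12 0 0.3" --pt "0 0 -24 0 0.3" --pt "0 0 -36 0 0.3" --pt "0 0 -44 0 0.3" --pt "0 0 -48 0 0.3" --pt "0 0 -48 0 0.3" --pt "0 0 -48 0 1" --pt "0 0 -48 0 1" --pt "0 0 -48 0 1" --pt "0 0 -48 0 1" --squeeze 25

```text
clock: 13.83
position: [0.4299, -0.3581, 0.0642]
tool_rot: [3.141, 0.001, 1.414]
force: [1.6, -2.1, -0.5]
grip_width: 0.009
```

Request:
servo_tool --pt "1 0 7 0 1" --pt "2.7 -0.4 14.5 0 1" --pt "4.6 -0.7 21.6 0 1" --pt "6.8 -1.1 28.6 0 1" --pt "9.4 -1.5 35.5 0 1" --pt "12.3 -1.9 42.2 0 1" --pt "15.5 -2.4 48.8 0 1" --pt "19 -3 55.3 0 1" --pt "23 -3.6 61.5 0 1" --pt "27.1 -4.3 67.5 0 1"

```text
clock: 14.67
position: [0.4557, -0.3621, 0.1319]
tool_rot: [-3.14, -0.0, 1.413]
force: [-7.6, -1.3, 2.7]
grip_width: 0.0085
```

```bash
python3 - <<'E'
from h import *
s=bot.observe();print(s['position'],s['tool_rot'],s['force'],s['moment'],s['grip_width'],s['qpos'].round(2))
crop(bot.grab_frame('scene'),290,190,460,330,4,'pics/s8.png')
E
```

```text
[ 0.45572199 -0.36214338  0.1318572 ] [-3.13952867e+00 -4.05088285e-04  1.41311673e+00] [-7.57777357 -1.31976993  2.73392875] [-0.15312026  1.85505842  0.00589541] 0.008472535771396788 [ 0.14  0.68  0.63  1.82 -0.53  0.82  0.89]
```

View pics/s8.png

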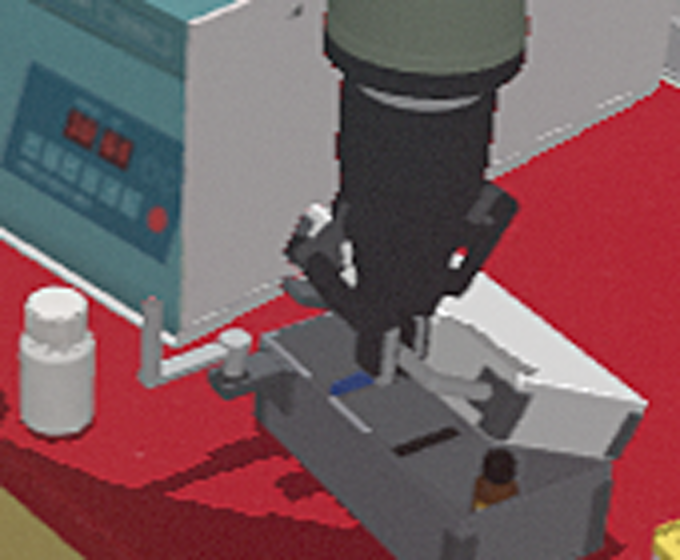

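Request:
servo_tool --pt "9.2 -1.4 11.4 0 1" --pt "19.5 -3.1 21.9 0 1" --pt "30.8 -4.8 31.2 0 1" --pt "42.9 -6.8 39.3 0 1" --pt "55.8 -8.8 46.2 0 1" --pt "69.3 -10.9 51.7 0 1" --pt "83.2 -13.1 55.8 0 1" --pt "97.5 -15.4 58.5 0 1" --pt "112 -17.7 59.8 0 1" --pt "112 -17.7 59.8 0 1"

```text
clock: 15.55
position: [0.5711, -0.3803, 0.1919]
tool_rot: [3.14, 0.002, 1.415]
force: [-0.1, -0.8, 8.8]
grip_width: 0.0087
```

```bash
python3 - <<'E'
from h import *
s=bot.observe();print(s['position'],s['tool_rot'],s['force'],s['moment'],s['grip_width'],s['qpos'].round(2))
crop(bot.grab_frame('scene'),290,150,460,330,3.3,'pics/s9.png')
E
```

```text
[ 0.57105816 -0.38032307  0.19192305] [3.14014952e+00 1.64862475e-03 1.41516069e+00] [-0.11292351 -0.80277323  8.76912865] [-0.03948896  0.06577707 -0.03504728] 0.008744183509280036 [ 0.12  0.76  0.67  1.49 -0.51  1.07  0.74]
```

View pics/s9.png

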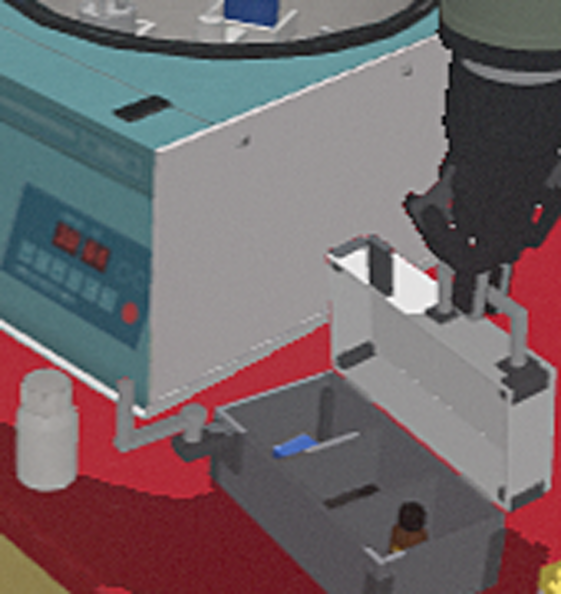

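Request:
servo_tool --pt "7.3 -1.1 0 0 1" --pt "14.6 -2.3 -0.3 0 1" --pt "22 -3.5 -1 0 1" --pt "29 -4.6 -2 0 1" --pt "36 -5.7 -3.4 0 1" --pt "43 -6.8 -5.1 0 1" --pt "50 -7.9 -7.2 0 1" --pt "57 -9 -9.7 0 1" --pt "57 -9 -9.7 0 1" --pt "57 -9 -9.7 0 0.3"

```text
clock: 16.43
position: [0.6262, -0.3885, 0.1807]
tool_rot: [-3.141, -0.0, 1.414]
force: [0.6, -0.1, -1.1]
grip_width: 0.0196
```

Request:
servo_tool --pt "0 0 0 0 0.3" --pt "0 0 0 0 0.3" --pt "0 0 15 0 0.3" --pt "0 0 30 0 0.3" --pt "0 0 50 0 0.3" --pt "0 0 70 0 0.3" --pt "-15 10 70 0 0.3" --pt "-40 25 70 0 0.3" --pt "-65 45 70 0 0.3" --pt "-95 70 70 0 0.3"

```text
clock: 17.27
position: [0.5296, -0.3184, 0.2511]
tool_rot: [-3.142, -0.0, 1.414]
force: [0.8, -0.4, 0.5]
grip_width: 0.0303
```

```bash
python3 - <<'E'
from h import *
s=bot.observe();print(s['position'],s['tool_rot'],s['force'],s['moment'],s['grip_width'],s['qpos'].round(2))
crop(bot.grab_frame('scene'),230,150,460,350,2.9,'pics/s10.png')
E
```

```text
[ 0.52960193 -0.31840832  0.25105282] [-3.14157585e+00 -1.40736524e-05  1.41350323e+00] [ 0.79964512 -0.38398178  0.5222111 ] [-0.02715349 -0.09354483  0.03914937] 0.03026695498704041 [-0.02  0.6   0.73  1.62 -0.44  1.09  0.67]
```

View pics/s10.png

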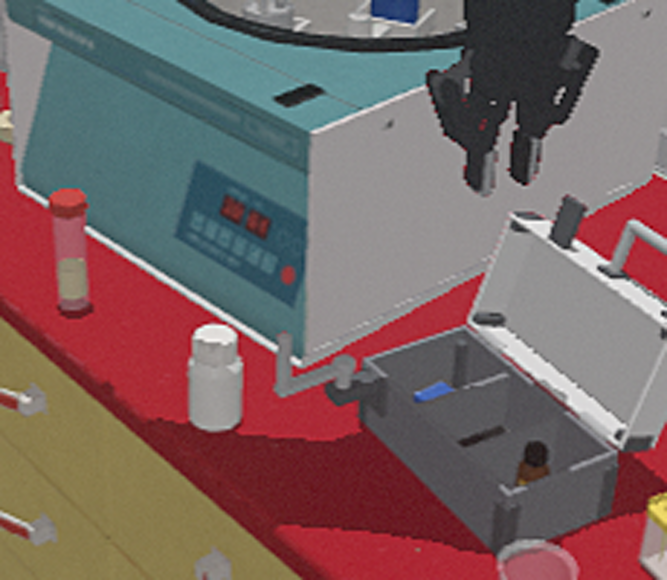

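Request:
servo_tool --pt "-20 15 0 0 -0.41" --pt "-45 35 0 0 -0.41" --pt "-70 55 0 0 -0.41" --pt "-95 80 0 0 -0.41" --pt "-112 110 0 0 -0.41" --pt "-122 140 0 0 -0.41" --pt "-130 168 0 0 -0.41" --pt "-130 168 -40 0 -0.41" --pt "-130 168 -80 0 -0.41" --pt "-130 168 -110 0 -0.41"

```text
clock: 18.15
position: [0.4007, -0.149, 0.1398]
tool_rot: [3.141, -0.001, 1.417]
force: [0.8, 0.4, 0.1]
grip_width: 0.0602
```

```bash
python3 - <<'E'
from h import *
s=bot.observe();print(s['position'],s['grip_width'])
crop(bot.grab_frame('scene'),230,150,460,350,2.9,'pics/s11.png');a=bot.grab_frame('top');crop(a,340,150,500,290,4.9,'pics/t11.png')
E
```

```text
[ 0.40070923 -0.14901572  0.13984087] 0.06021370041606463
```

View pics/s11.png

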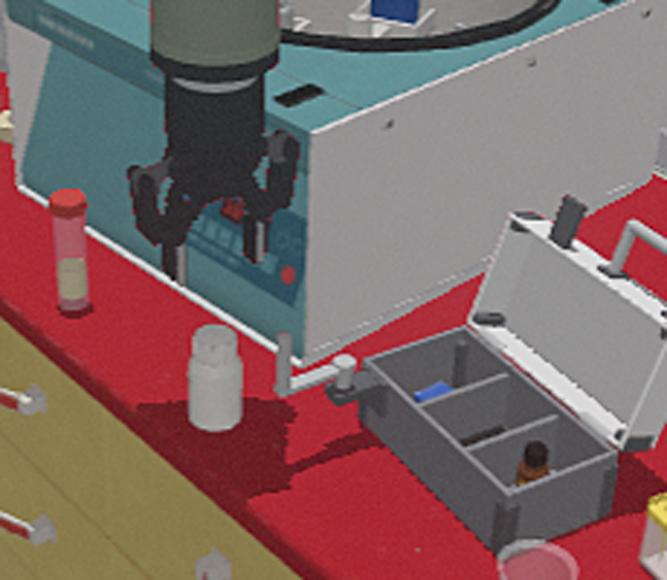

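View pics/t11.png

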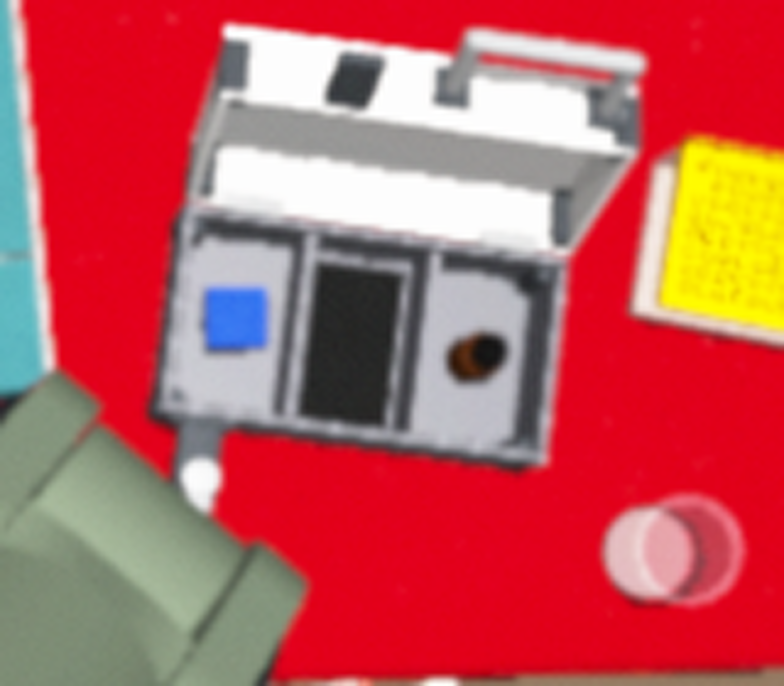

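Request:
servo_tool --pt "-1 -1 -20 0 -0.41" --pt "-1 -1 -40 0 -0.41" --pt "-1 -1 -60 0 -0.41" --pt "-1 -1 -80 0 -0.41" --pt "-1 -1 -95 0 -0.41" --pt "-1 -1 -103 0 -0.41" --pt "-1 -1 -103 0 -0.2" --pt "-1 -1 -103 0 0.1" --pt "-1 -1 -103 0 0.4" --pt "-1 -1 -103 0 0.4" --squeeze 25

```text
clock: 19.08
position: [0.4004, -0.1519, 0.0394]
tool_rot: [3.14, -0.0, 1.414]
force: [-0.5, -0.2, 7.4]
grip_width: 0.0432
```

```bash
python3 - <<'E'
from h import *
f=lambda x,y:(340+x/4.9-.4,150+y/4.9-.4)
P=[at('top',*f(*p),.007) for p in((318,262),(403,272),(385,425),(300,412))]
print(np.round(P,4),np.mean(P,0))
# rims z .062: outer box corners; divider tops
P=[at('top',*f(*p),.062) for p in((182,215),(568,255),(548,465),(153,417))]
print(np.round(P,4),np.mean(P,0))
for p in((308,240),(292,415),(425,250),(405,430)): print('divider',at('top',*f(*p),.062).round(4))
g=lambda x,y:(230+x/2.9-.4,150+y/2.9-.4)
for p in((362,362),(470,328),(616,454),(505,492),(417,403),(508,375),(459,445),(556,417)):print('scene',at('scene',*g(*p),.062).round(4))
E
```

```text
[[ 0.5728 -0.3152  0.007 ]
 [ 0.5668 -0.3596  0.007 ]
 [ 0.4871 -0.3472  0.007 ]
 [ 0.4947 -0.3032  0.007 ]] [ 0.530352   -0.33129982  0.007     ]
[[ 0.5899 -0.2383  0.062 ]
 [ 0.5666 -0.4314  0.062 ]
 [ 0.4619 -0.4169  0.062 ]
 [ 0.4896 -0.221   0.062 ]] [ 0.52697453 -0.3269008   0.062     ]
divider [ 0.5762 -0.3007  0.062 ]
divider [ 0.4892 -0.2898  0.062 ]
divider [ 0.5702 -0.3592  0.062 ]
divider [ 0.4807 -0.3458  0.062 ]
scene [ 0.4911 -0.2286  0.062 ]
scene [ 0.5962 -0.2475  0.062 ]
scene [ 0.5632 -0.4323  0.062 ]
scene [ 0.4655 -0.4116  0.062 ]
scene [ 0.4885 -0.2957  0.062 ]
scene [ 0.5724 -0.3135  0.062 ]
scene [ 0.4775 -0.3529  0.062 ]
scene [ 0.5616 -0.3743  0.062 ]
```

Request:
servo_tool --pt "0 0 15 0 0.4" --pt "0 0 40 0 0.4" --pt "0 0 70 0 0.4" --pt "0 0 100 0 0.4" --pt "0 0 130 0 0.4" --pt "0 0 160 0 0.4" --pt "5 -25 175 0 0.4" --pt "15 -55 180 0 0.4" --pt "30 -80 180 0 0.4" --pt "50 -105 180 0 0.4"

```text
clock: 19.92
position: [0.4499, -0.2578, 0.2198]
tool_rot: [3.14, -0.001, 1.414]
force: [0.1, 1.1, 0.2]
grip_width: 0.0428
```

Request:
servo_tool --pt "20 -20 0 0 0.4" --pt "40 -40 0 0 0.4" --pt "60 -58 0 0 0.4" --pt "73 -68 0 0 0.4" --pt "79 -73 0 0 0.4" --pt "79 -73 -20 0 0.4" --pt "79 -73 -50 0 0.4" --pt "79 -73 -75 0 0.4" --pt "79 -73 -90 0 0.4" --pt "79 -73 -90 0 0.4"

```text
clock: 20.75
position: [0.5273, -0.3284, 0.1261]
tool_rot: [-3.138, -0.001, 1.414]
force: [0.3, -0.7, -0.9]
grip_width: 0.0431
```

```bash
python3 - <<'E'
from h import *
s=bot.observe();print(s['position'],s['grip_width'],s['force'],s['tool_rot'])
crop(bot.grab_frame('scene'),290,130,480,350,2.7,'pics/s12.png');a=bot.grab_frame('top');crop(a,340,150,500,290,4.9,'pics/t12.png')
E
```

```text
[ 0.52725382 -0.3283541   0.12611808] 0.04308297241596018 [ 0.30406449 -0.66420513 -0.88789872] [-3.13755089e+00 -1.23993635e-03  1.41402931e+00]
```

View pics/s12.png

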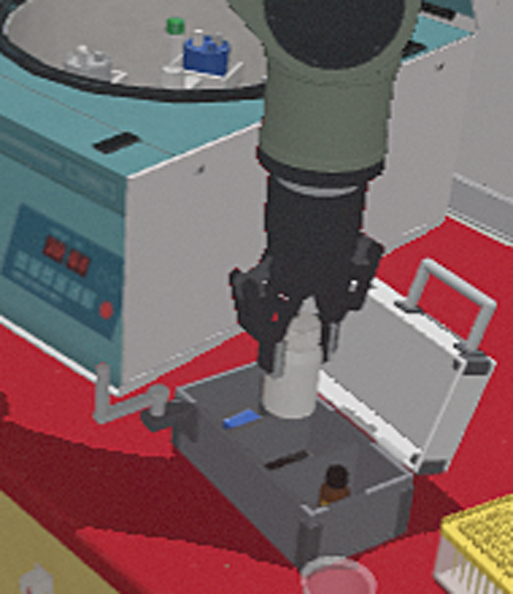

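Request:
servo_tool --pt "0 0 -10 0 0.4" --pt "0 0 -20 0 0.4" --pt "0 0 -30 0 0.4" --pt "0 0 -40 0 0.4" --pt "0 0 -50 0 0.4" --pt "0 0 -58 0 0.4" --pt "0 0 -65 0 0.4" --pt "0 0 -70 0 0.4" --pt "0 0 -74 0 0.4" --pt "0 0 -74 0 0.4"

```text
clock: 21.68
position: [0.5284, -0.3297, 0.0537]
tool_rot: [-3.141, -0.0, 1.414]
force: [-0.2, 0.8, -0.8]
grip_width: 0.043
```

```bash
python3 - <<'E'
from h import *
s=bot.observe();print(s['position'],s['grip_width'],s['force'],s['tool_rot'])
crop(bot.grab_frame('scene'),290,130,480,350,2.7,'pics/s13.png')
E
```

```text
[ 0.52841699 -0.32972116  0.05366357] 0.04303742208789989 [-0.24246883  0.76063062 -0.83317154] [-3.14079948e+00 -2.30033449e-04  1.41368101e+00]
```

View pics/s13.png

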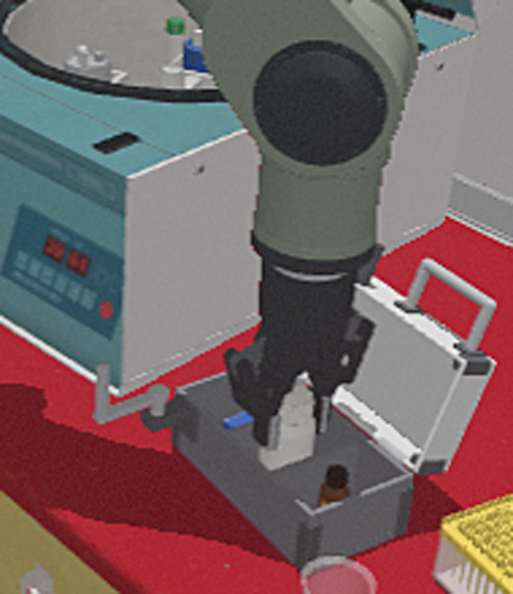

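Inside the compartment with no contact. Lower until touch, then release.

Request:
servo_tool --pt "0 0 -2 0 0.4" --pt "0 0 -4 0 0.4" --pt "0 0 -5 0 0.4" --pt "0 0 -6 0 0.4" --pt "0 0 -7 0 0.4" --pt "0 0 -8 0 0.4" --pt "0 0 -8.5 0 0.4" --pt "0 0 -8.5 0 0.4" --pt "0 0 -8.5 0 0.4" --pt "0 0 -8.5 0 0.4"

```text
clock: 22.57
position: [0.5287, -0.33, 0.0465]
tool_rot: [3.141, -0.0, 1.414]
force: [-2.7, 1.4, 10.6]
grip_width: 0.0433
```

Request:
servo_tool --pt "0 0 0.5 0 0.1" --pt "0 0 0.5 0 -0.05" --pt "0 0 0.5 0 -0.15" --pt "0 0 0.5 0 -0.28" --pt "0 0 0.5 0 -0.28" --pt "0 0 0.5 0 -0.28" --pt "0 0 8 0 -0.28" --pt "0 0 18 0 -0.28" --pt "0 0 30 0 -0.28" --pt "0 0 45 0 -0.28"

```text
clock: 23.4
position: [0.5285, -0.3299, 0.0921]
tool_rot: [-3.141, 0.0, 1.414]
force: [0.3, 0.4, -0.1]
grip_width: 0.0545
```

Request:
servo_tool --pt "0 0 25 0 -0.28" --pt "0 0 55 0 -0.28" --pt "0 0 85 0 -0.28" --pt "0 0 115 0 -0.28" --pt "-20 15 135 0 -0.28" --pt "-45 40 135 0 -0.28" --pt "-70 70 135 0 -0.28" --pt "-90 100 135 0 -0.28" --pt "-105 130 135 0 -0.28" --pt "-110 150 135 0 -0.28"

```text
clock: 24.23
position: [0.4163, -0.1778, 0.2266]
tool_rot: [-3.142, -0.003, 1.413]
force: [1.2, 0.6, 1.2]
grip_width: 0.0547
```

Request:
servo_tool --pt "-5 20 0 0 -0.28" --pt "-10 45 0 0 -0.28" --pt "-14 70 0 0 -0.28" --pt "-17 95 0 0 -0.28" --pt "-20 115 0 0 -0.28" --pt "-20 120 0 0 -0.28" --pt "-20 120 0 0 -0.28" --pt "-20 120 0 0 -0.28" --pt "-20 120 0 0 -0.28" --pt "-20 120 0 0 -0.28"

```text
clock: 25.07
position: [0.3987, -0.0608, 0.2261]
tool_rot: [3.141, 0.0, 1.412]
force: [0.5, -0.5, -0.9]
grip_width: 0.0544
```

```bash
python3 - <<'E'
from h import *
s=bot.observe();print(s['clock'],s['position'],s['grip_width'],s['force'])
crop(bot.grab_frame('scene'),230,130,480,370,2.5,'pics/s14.png');a=bot.grab_frame('top');crop(a,340,150,500,290,4.9,'pics/t14.png')
cv2.imwrite('pics/t14f.png',a)
E
```

```text
25.0667 [ 0.39872059 -0.06080335  0.22606189] 0.0544426262993672 [ 0.53290288 -0.45656687 -0.90481794]
```

View pics/s14.png

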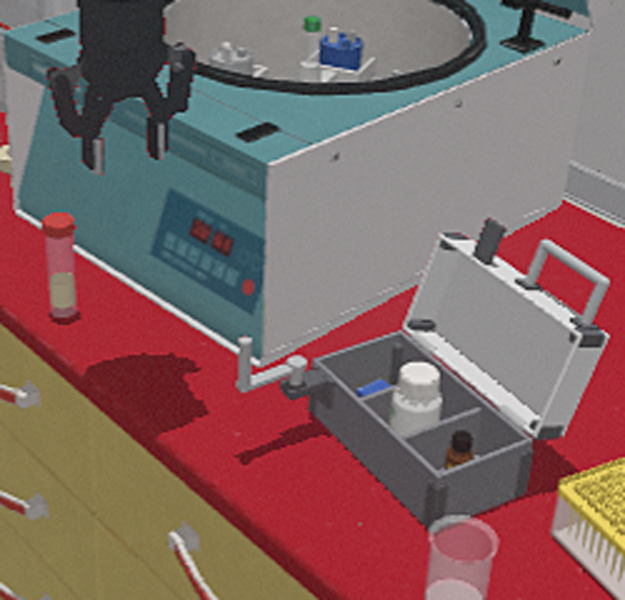

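View pics/t14.png

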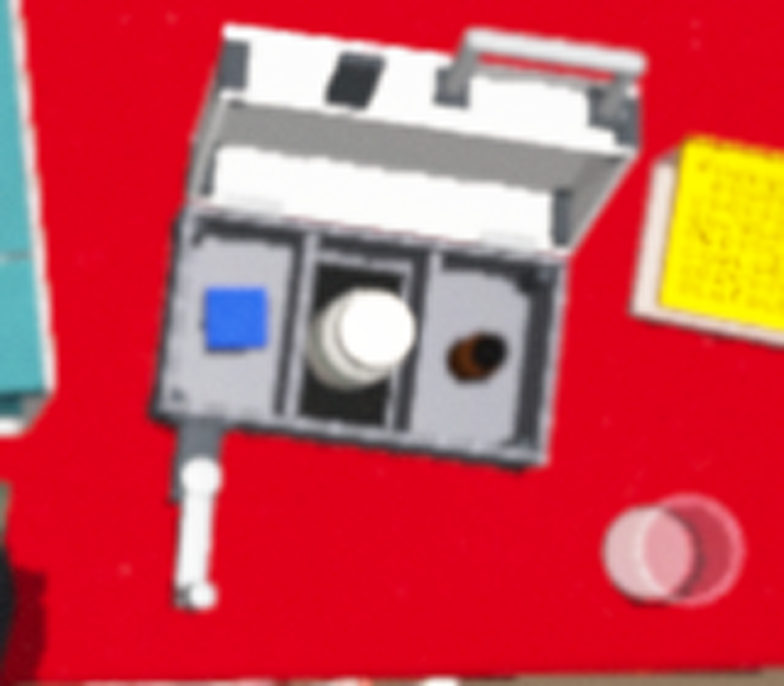

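```bash
python3 - <<'E'
from h import *
f=lambda x,y:(340+x/4.9-.4,150+y/4.9-.4);g=lambda x,y:(230+x/2.5-.4,130+y/2.5-.4)
print('cap',at('top',*f(376,332),.091),at('scene',*g(420,375),.091))
h=np.array([.529,-.329])+.052*np.array([.9877,-.156])-.045*np.array([.156,.9877])
B=np.array([.9877,-.156])
for th in(1.6,1.7,1.8,1.9):
    x=-.146*np.cos(th)+.02*np.sin(th);z=.063+.146*np.sin(th)+.02*np.cos(th)
    print(th,proj('top',[*(h+x*B),z]),proj('scene',[*(h+x*B),z]))
print('seen bar mid',f(560,50),g(577,262))
bot.job_done()
E
```

```text
cap [ 0.52649236 -0.32718384  0.091     ] [ 0.52626777 -0.33135041  0.091     ]
1.6 [[452.67904993 177.95447887]] [[444.72930101 234.67150653]]
1.7 [[452.99235388 171.72312033]] [[449.70467846 234.26566298]]
1.8 [[453.10053534 165.8667704 ]] [[454.37634923 234.47498339]]
1.9 [[453.00659341 160.45932172]] [[458.69799515 235.28370372]]
seen bar mid (453.8857142857143, 159.80408163265307) (460.40000000000003, 234.4)
the job is handed in; nothing more can be done
```

The white bottle is stowed and the job is handed in; no verdict came back. I swung the latch out with the lid still shut. Then I parked the bottle on the bench, opened the lid by its bar and stood the bottle in the middle compartment, the one with the black pad. The robot's clock stood at about 25 s.

Checks after the gripper had let go and moved clear:
- **Bottle:** it stands upright. The two cameras put its cap 4 mm apart, at about (0.526, -0.329), and my pad-centre estimates spread by a similar few millimetres. That places the bottle roughly 5 mm from the pad's centre, within the 35 mm allowed.
- **Lid:** the bar appears where a 1.9 rad opening would put it in both pictures, so the lid is fully open.
- **Latch:** the lever shows about 1.4 rad out in the top view.
- **Other things:** the amber bottle, blue box, beaker and tube look unmoved by eye. I did not check the timer again after the first picture, but the arm never came down near it.
- **Forces:** the highest reading I saw was about 25 N, while swinging the latch: my first arc was slightly too wide, and I corrected it midway.

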